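# Lift the old gap spacer out of a dough sheeter's bearing pocket with sprung tongs

## Robot

A 6-joint arm with a two-finger parallel gripper is mounted at the origin on the work surface. World frame = base frame: x ahead of the robot, y to its left, z up, the work surface at z = 0. Lengths are in m, angles in rad, forces in N, time in s.
With the tool pointing down it reaches from about 0.325 to 0.9 m from the base axis. Payload 6.1 kg.
Tool frame: the origin (TCP) lies at the very end of the fingers, on their centre line; the grasp point (between the pads) lies 19 mm behind it; z points along the fingers, y is the direction in which the jaws open and shut (so a half turn about z gives the same grasp; the last joint's range is limited). The gripper opens to 87 mm and grips with 3 to 60 N. Pads are 19 mm wide; open, the fingers measure 117 mm over their backs; the gripper's body (75 mm by 190 mm) begins 51 mm behind the grasp point.
Start: joints at [1.084, 0.22, 1.526, -0, 1.395, -0.126], TCP at [0.221, 0.585, 0.223] pointing down, gripper open.
Joint ranges: [-2.98, 2.98], [-0.91, 2.08], [0.09, 2.57], [-1.24, 4.39], [0.2, 2.65], [-2.68, 2.68]. Speed limits (rad/s): [2.57, 2.57, 3.01, 3.14, 3.14, 3.14].

## Interface

Orientations are given as a unit quaternion [w, x, y, z].
In Python, from workcell import bot, snapshot, camera_model, order gives the robot as it stands. Calls block until the motion is done:
- bot.movep(position, orientation): joint-space move of the TCP to a pose.
- bot.move_l(position, speed=0.15, frame=None, threshold=None): straight line of the TCP; frame=None keeps the orientation; speed is the mean speed in m/s. With threshold (N) it stops when the force on the tool has changed by that much, and returns True; else False.
- bot.goto_joints(angles): joint-space move.
- bot.gripper_to(opening, f_grip=None): finger opening in m; f_grip is the grip in N (None keeps the last); returns when the fingers have stopped.
- bot.hold(seconds).
- bot.solve_ik(position, orientation): joint angles nearest the present ones, or None.
- snapshot(name): name is "scene" or "top" or "wrist"; returns the picture (400x640x3 uint8, red, green, blue); there is no depth.
- camera_model(name): a dict with "vertical_fov" (degrees; the focal length in pixels is half the picture's height over the tangent of half this angle, whatever the lens; pixels are square), "cx", "cy" (the principal point, pixels), "dist_coeffs" ([k1, k2, p1, p2, k3] as OpenCV has them; the pictures are not rectified), "cam_to_world" (4x4, takes a point from camera to world coordinates). Camera axes: x right, y down, z forward; pixel columns grow to the right and rows downward; lengths in m; the calibration is good to about 2 mm. A picture is of the moment at which its call begins: read the wrist's pose just before it. camera_model takes no time and is no camera call; for the wrist camera it gives the pose at the moment of the call.
A pose or a line that the arm cannot do raises bot.PlanningError and nothing moves.
- order.close_job(): hands the job in, once; it reports no verdict.
Readings, each from a call of its own:
- bot.current_time(): time.
- bot.current_q(): joint angles.
- bot.current_dq(): joint speeds.
- bot.current_effort(): joint torques, N m.
- bot.current_eef_pos(): TCP position.
- bot.current_tcp_rot(): TCP orientation.
- bot.current_force(): force on the tool from outside, world axes, zero at the start.
- bot.current_wrist_torque(): the same for the moment, N m.
- bot.current_opening(): finger opening in m.
Only numpy, scipy, OpenCV 4.12 (cv2) and the standard library are available. Lean on these libraries where they do the work, as an engineer would, in place of code of your own. Each camera call takes 0.05 s, during which the arm holds its last target.

## Task

The bench dough sheeter is stripped to change its roller gap and one bearing pocket still has the old blue spacer at its bottom. With the sprung tongs from the wooden stand, grip that spacer and draw it out of the pocket, firmly but without crushing it or forcing the tongs against the machine, then slide it over the empty pin of the white spacer rack, not dropping it, until it lies fully home. Stand the tongs upright in their stand again, and leave the yellow spacer in the other pocket and everything else on the bench alone.

Things in the scene. Friction and masses are not known exactly. Their poses are not given: they have to be found in the camera images.
- sheeter: Stripped hand dough sheeter fixed on the bench: steel base 110 x 270 x 14 mm, roller, feed tray, crank, and two white bearing pedestals, 60 (x) x 44 (y) x 127 mm high, 170 mm apart along y, each with a pocket in its top (see pocket_left, pocket_right). Origin: centre of the base's underside; x away from the feed tray, y along the roller to the crank, z up.
- pocket_left (a point): Centre of the mouth of the +y pedestal's blind bearing pocket, 127 mm above the bench, axes as the sheeter's. Pocket 38 mm along x, 22 along y, 62 deep (floor 65 mm above the bench); edges across x bevelled 4 mm; roller-side wall slotted 14 mm wide from 10 mm above the floor up. On the floor's middle a dowel, 6 mm thick, 7 high, locates a spacer with 1.5 mm play.
- pocket_right (a point): The same of the -y pedestal. In both pockets a sprung ball in the outer wall presses the spacer's side towards the roller with about 7 N, so that drawing a spacer out takes 7 to 10 N and jaws that squeeze it with less than about 8 N slip off. Either jaw of the tongs has a gap of 9 mm between spacer and pocket wall, on the two sides across x.
- blue_spacer: The old spacer: blue plastic block 20 x 20 x 14 mm high with an upright 9 mm hole through it, about 25 g. Origin: centre of its underside; z up along the hole. It stands at the bottom of one of the two pockets (which varies), sides along the sheeter's x and y. A jaw squeezing it with more than 13 N marks it.
- yellow_spacer: The new spacer, already in the other pocket, to be left there: yellow plastic block 20 x 20 x 18 mm. Origin: centre of its underside.
- tongs: Sprung scissor tongs, 140 mm long, 110 g, jaws down in the stand: two crossed steel arms with green handles. This body is the arm with the +x jaw and -x handle. Origin: between the tips at the foot; x: line along which they open and close; z up along them. Handles: z = 94 to 140 mm, 20 mm wide along y, best held at z = 120 mm. Squeezing the handles closes the jaws.
- tongs_arm: The other arm, with the -x jaw and +x handle; origin on the pivot, 75 mm above the tips. A spring pushes each handle out with about 3 N when open, 5 N at a jaw gap of 24 mm, 6 to 8 N when the jaws are 20 mm apart; once the jaws hold something, each squeezes it with about 0.6 of the further force on a handle.
- tip_a (a point): Foot end of the jaw of tongs, on its inner (gripping) face, mid width. Jaw gap = distance tip_a to tip_b; halfway between them is the middle of the grip. Jaws are flat blades 4 mm thick along x, 10 mm wide along y over the lowest 58 mm. Sprung open the gap is 32 mm (40 mm over the outer faces: too wide for a pocket).
- tip_b (a point): The same on the jaw of tongs_arm. Gap against the handles' width over their outer faces, 120 mm above the tips: 41 mm wide (free): gap 32; 37 mm: gap 24 to 25; 34 mm: gap 20, jaws parallel (closed on a spacer). Squeezing moves the two arms evenly when the gripper holds both.
- stand: Stand of the tongs, fixed: a wooden block 72 x 45 x 58 mm high on a steel foot, with an upright slot 48 mm along its x and 15 mm along its y, bevelled at the long edges of its mouth. Origin: centre of the underside. The tongs stand in it opening along the stand's x.
- stand_slot (a point): Centre of the floor of the stand's slot, 4 mm above the bench, 54 mm below the stand's top: the jaw tips stand on it.
- rack: Spacer rack, fixed: white plate 56 x 144 x 12 mm with three upright steel pins in a row along y, 46 mm apart, 7 mm in diameter, round-topped, 30.5 mm high above the plate. Origin: centre of the underside. The middle pin carries a blue spacer, the -y pin a yellow one, the +y pin is empty.
- free_pin (a point): Foot of the empty pin, on its axis, at the top face of the rack plate (12 mm above the bench). A spacer is fully home when its underside lies here.
- rack_spacer_blue: Spare blue spacer on the rack's middle pin, 20 x 20 x 14 mm, origin at the centre of its underside; leave alone.
- rack_spacer_yellow: Spare yellow spacer on the rack's -y pin, 20 x 20 x 18 mm, origin at the centre of its underside; leave alone.
- scoop: White flour scoop, 260 x 85 x 55 mm, origin under its middle, handle to its -x; bystander.
- scraper: Steel bench scraper with a wooden grip, 97 x 120 x 20 mm, origin under the blade; bystander.
- jar: Clear jar with a steel cap, 84 mm across, 130 mm high, origin under its centre; bystander.
- brush: Pastry brush lying along its x, origin under its middle; bystander.
Mind the look-alikes: they are no part of the job. What is shaped like the tongs but purple or red is not meant. Leave any orange look-alike of the rack alone.

How it is judged:
By the outcome, as a careful person would: the job done as asked, in the order asked, and still so for the second after the job is handed in, with the robot touching nothing.
It also fails if it takes over 64 s, if anything falls off the work surface, if the arm or the gripper's body presses on something with over 40 N, if the wrist force passes 120 N, or if a joint passes its speed limit or range.

## Working session

There is one attempt and no reset: what is moved stays moved. The work goes in short steps, each a Python script; the robot and the scene stay as the last script left them, time stands still between calls to the robot, and variables do not carry over. Pictures are saved under pics/ and viewed, and the job is handed in when it is done.

```bash
ls; mkdir -p pics
cat > h.py <<'E'
import numpy as np, cv2
from workcell import bot, snapshot, camera_model, order
def save(n,im): cv2.imwrite('pics/'+n+'.png', cv2.cvtColor(im,cv2.COLOR_RGB2BGR))
def KD(m):
    f=200/np.tan(np.radians(m["vertical_fov"])/2)
    return np.array([[f,0,m["cx"]],[0,f,m["cy"]],[0,0,1.]]),np.array(m["dist_coeffs"],float)
def ray(m,uv):
    K,D=KD(m); p=cv2.undistortPointsIter(np.array([[uv]],float),K,D,None,None,(3,50,1e-9))[0,0]
    T=np.array(m["cam_to_world"]); return T[:3,3],T[:3,:3]@np.array([p[0],p[1],1])
def onz(m,uv,z):
    o,d=ray(m,uv); return o+d*(z-o[2])/d[2]
def proj(m,P):
    K,D=KD(m);T=np.linalg.inv(np.array(m["cam_to_world"]))
    return cv2.projectPoints(np.array(P,float).reshape(-1,1,3),cv2.Rodrigues(T[:3,:3])[0],T[:3,3],K,D)[0][:,0]
E
python3 - <<'E'
from h import *
for n in("scene","top","wrist"):
    m=camera_model(n);im=snapshot(n);save(n+'0',im);print(n,m["vertical_fov"],m["cx"],m["cy"],m["dist_coeffs"],np.round(m["cam_to_world"],3).tolist())
print(bot.current_time(),bot.current_tcp_rot(),bot.current_eef_pos())
E
```

```text
pics
scene 46.25276886998981 321.1452828708384 196.83113374428495 [-0.05538455  0.          0.          0.          0.        ] [[0.485, 0.662, -0.571, 1.213], [0.874, -0.366, 0.319, -0.422], [0.003, -0.654, -0.756, 1.062], [0.0, 0.0, 0.0, 1.0]]
top 44.6145090465476 310.16822643541985 208.60979363770556 [-0.05818552  0.          0.          0.          0.        ] [[-0.02, -0.997, 0.077, 0.409], [-1.0, 0.02, -0.003, -0.017], [0.002, -0.077, -0.997, 1.496], [0.0, 0.0, 0.0, 1.0]]
wrist 59.38960736706212 309.9584040476459 204.27634441351077 [0.00857289 0.         0.         0.         0.        ] [[0.353, 0.907, 0.229, 0.158], [0.936, -0.342, -0.088, 0.607], [-0.001, 0.245, -0.97, 0.383], [0.0, 0.0, 0.0, 1.0]]
0.15 [-2.21889623e-04  1.79430818e-01  9.83770322e-01 -6.97565608e-04] [0.22040559 0.58434173 0.22166997]
```

View pics/scene0.png

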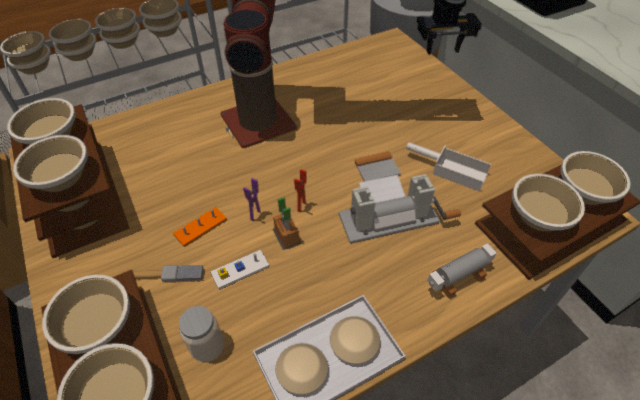

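View pics/top0.png

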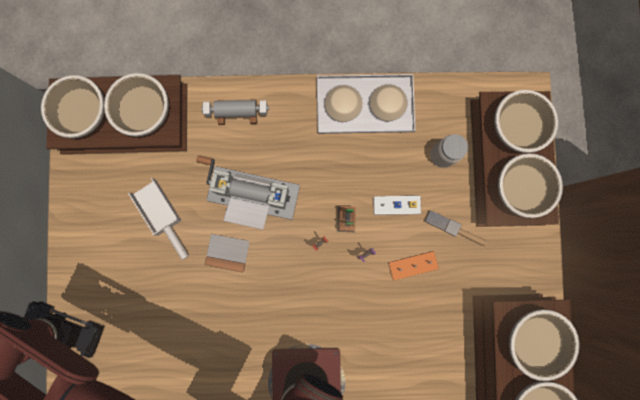

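View pics/wrist0.png

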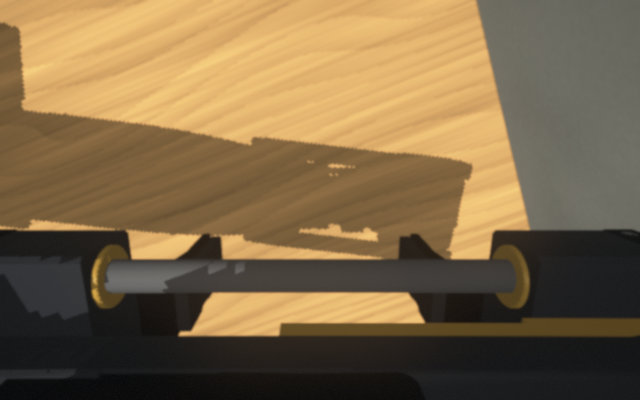

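Run:
```python
import cv2
im=cv2.imread('pics/top0.png')
cv2.imwrite('pics/tz1.png',cv2.resize(im[145:245,190:310],(780,600*650//600),interpolation=cv2.INTER_CUBIC)[:600])
cv2.imwrite('pics/tz2.png',cv2.resize(im[180:290,290:450],None,fx=5,fy=5,interpolation=cv2.INTER_CUBIC))
im=cv2.imread('pics/scene0.png')
cv2.imwrite('pics/sz.png',cv2.resize(im[140:300,165:465],None,fx=2.6,fy=2.6,interpolation=cv2.INTER_CUBIC))
```

```text
(no output)
```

View pics/tz1.png

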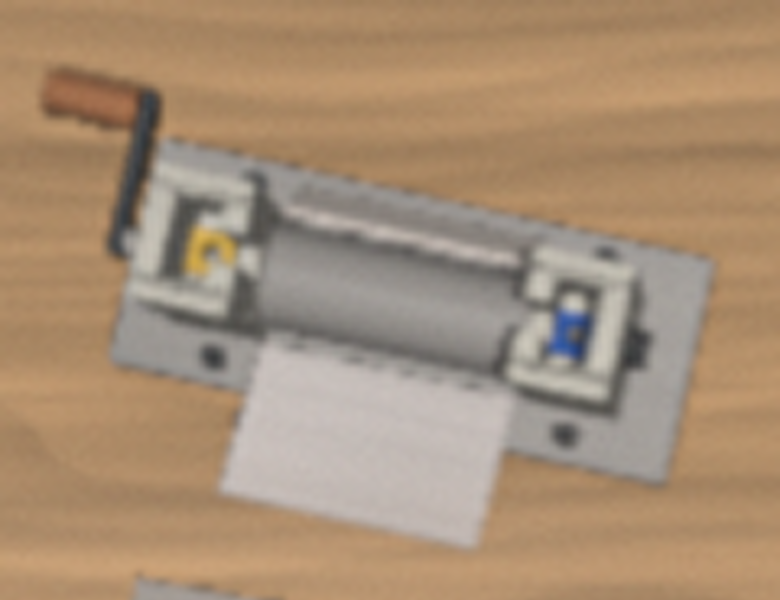

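View pics/tz2.png

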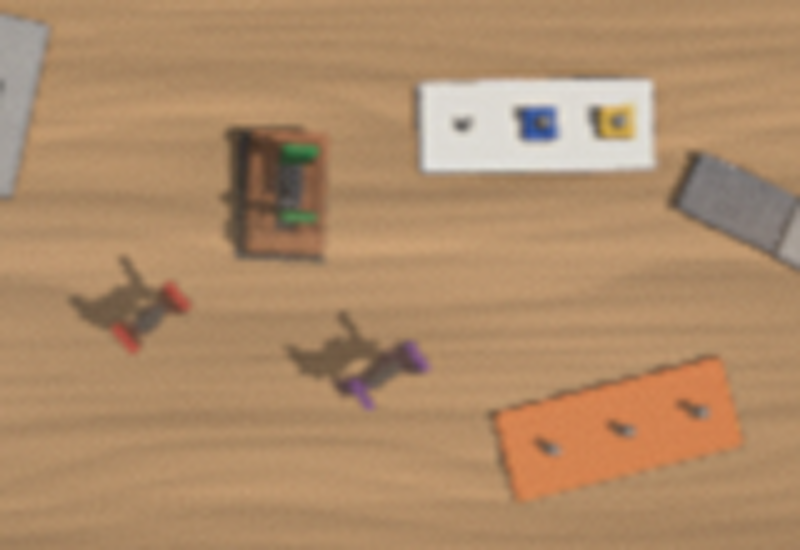

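View pics/sz.png

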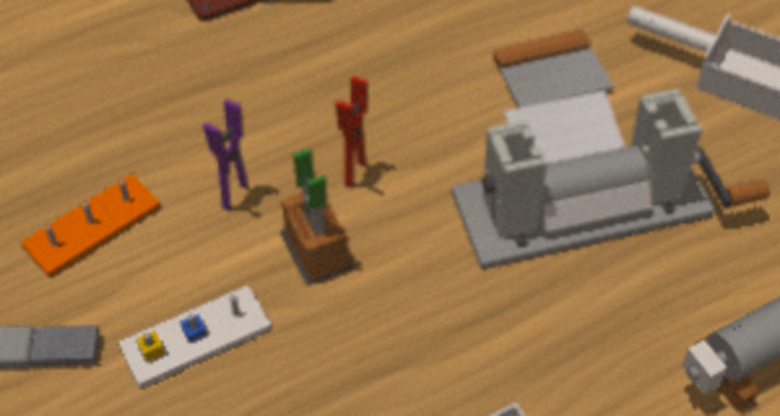

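Run:
```python
from h import *
from scipy.spatial.transform import Rotation as R
m=camera_model("top")
def T(uv,z,n): print(n,np.round(onz(m,uv,z),3))
# tz2: /5 + (290,180); tz1: /6.5+(190,145)
a=lambda u,v:(u/5+290,v/5+180)
b=lambda u,v:(u/6.5+190,v/6.5+145)
T(a(300,152),.135,'h1');T(a(298,217),.135,'h2')
T(a(283,192),.058,'stand')
T(a(462,124),.042,'pin');T(a(538,123),.026,'bs');T(a(617,122),.03,'ys')
T(b(572,328),.079,'blue');T(b(210,248),.083,'yel')
T(b(568,322),.127,'pr');T(b(192,240),.127,'pl')
T(a(150,312),.13,'red');T(a(385,370),.13,'pur')
m=camera_model("wrist"); P=bot.current_eef_pos();q=bot.current_tcp_rot();Rm=R.from_quat(np.r_[q[1:],q[0]]).as_matrix()
print(np.round(Rm,3).tolist())
C=np.array(m["cam_to_world"]); print('cam in tool',np.round(Rm.T@(C[:3,3]-P),4),np.round(Rm.T@C[:3,:3],3).tolist())
print(proj(m,[P+Rm@np.array([0,0,d]) for d in(-.02,0,.05,.101,.2)]))
def mk(ydir):  # tool y along angle
    y=np.array([np.cos(ydir),np.sin(ydir),0]);z=np.array([0,0,-1.]);x=np.cross(y,z)
    q=R.from_matrix(np.c_[x,y,z]).as_quat();return np.r_[q[3],q[:3]]
for a0 in(0,np.pi): 
  for p in([.46,-.04,.2],[.46,-.17,.2],[.5,.1,.3]):
    print(a0,p,bot.solve_ik(p,mk(a0)))
```

```text
h1 [ 0.507 -0.133  0.135]
h2 [ 0.471 -0.131  0.135]
stand [ 0.489 -0.129  0.058]
pin [ 0.529 -0.239  0.042]
bs [ 0.53  -0.288  0.026]
ys [ 0.529 -0.335  0.03 ]
blue [0.559 0.071 0.079]
yel [0.598 0.233 0.083]
pr [0.557 0.07  0.127]
pl [0.596 0.233 0.127]
red [ 0.419 -0.047  0.13 ]
pur [ 0.384 -0.178  0.13 ]
[[-0.936, 0.353, -0.001], [0.353, 0.936, -0.001], [0.0, -0.001, -1.0]]
cam in tool [ 0.0665 -0.0005 -0.1616] [[-0.0, -0.969, -0.245], [1.0, -0.0, 0.0], [-0.0, -0.245, 0.969]]
[[311.0275379  272.17006849]
 [310.89029969 254.61155986]
 [310.65249503 224.17939079]
 [310.49767537 204.3621382 ]
 [310.31629419 181.14015156]]
0 [0.46, -0.04, 0.2] [-2.57798564e-01 -1.62941110e-01  1.96125008e+00 -4.44089210e-16
  1.34328369e+00 -2.57798564e-01]
0 [0.46, -0.17, 0.2] [-5.14966394e-01 -8.85469219e-02  1.89422338e+00 -4.44089210e-16
  1.33591620e+00 -5.14966394e-01]
0 [0.5, 0.1, 0.3] [ 4.26311976e-02 -9.93747878e-02  1.71704767e+00 -4.44089210e-16
  1.52391977e+00  4.26311976e-02]
3.141592653589793 [0.46, -0.04, 0.2] None
3.141592653589793 [0.46, -0.17, 0.2] [-5.14966394e-01 -8.85469219e-02  1.89422338e+00 -4.44089210e-16
  1.33591620e+00  2.62662626e+00]
3.141592653589793 [0.5, 0.1, 0.3] None
```

```bash
cat >> h.py <<'E'
from scipy.spatial.transform import Rotation as R
def mk(a):
    y=np.array([np.cos(a),np.sin(a),0]);z=np.array([0,0,-1.]);x=np.cross(y,z)
    q=R.from_matrix(np.c_[x,y,z]).as_quat();return np.r_[q[3],q[:3]]
def shot(n):
    m=camera_model("wrist");im=snapshot("wrist");save(n,im)
    import pickle;pickle.dump(m,open('pics/'+n+'.pkl','wb'));return m,im
def load(n):
    import pickle;return pickle.load(open('pics/'+n+'.pkl','rb'))
E
python3 - <<'E'
from h import *
bot.movep([.557,.03,.25],mk(np.radians(-13.5)));print(bot.current_time());bot.hold(.2);shot('w1')
bot.movep([.505,-.265,.25],mk(0));print(bot.current_time());bot.hold(.2);shot('w2')
print(bot.current_time(),bot.current_eef_pos())
E
```

```text
2.4667
3.8667
4.1167 [ 0.50547587 -0.26394861  0.25002739]
```

View pics/w1.png

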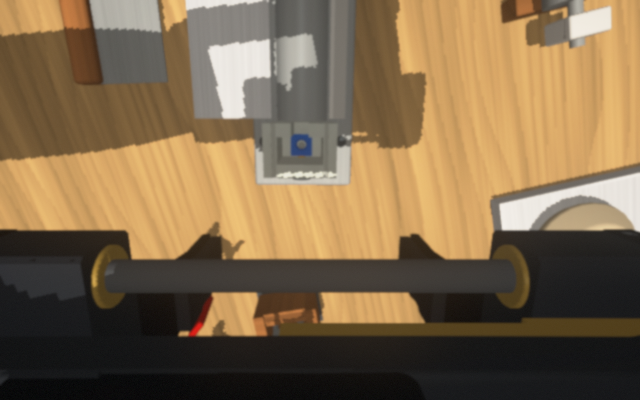

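View pics/w2.png

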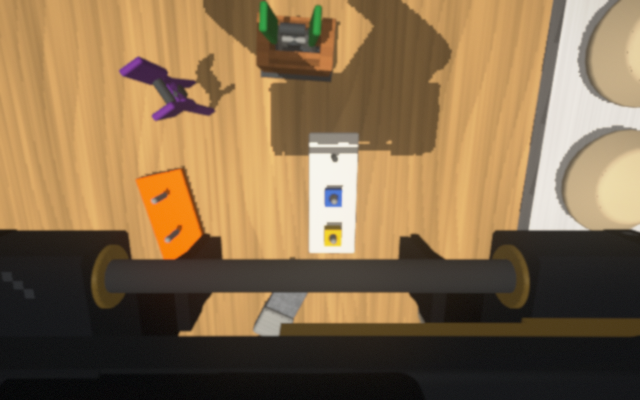

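Run:
```python
import cv2
im=cv2.imread('pics/w1.png');cv2.imwrite('pics/w1z.png',cv2.resize(im[105:195,245:360],None,fx=6.6,fy=6.6,interpolation=cv2.INTER_CUBIC))
im=cv2.imread('pics/w2.png');cv2.imwrite('pics/w2a.png',cv2.resize(im[0:90,245:350],None,fx=6.6,fy=6.6,interpolation=cv2.INTER_CUBIC))
cv2.imwrite('pics/w2b.png',cv2.resize(im[120:260,290:380],None,fx=4.2,fy=4.2,interpolation=cv2.INTER_CUBIC))
```

```text
(no output)
```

View pics/w1z.png

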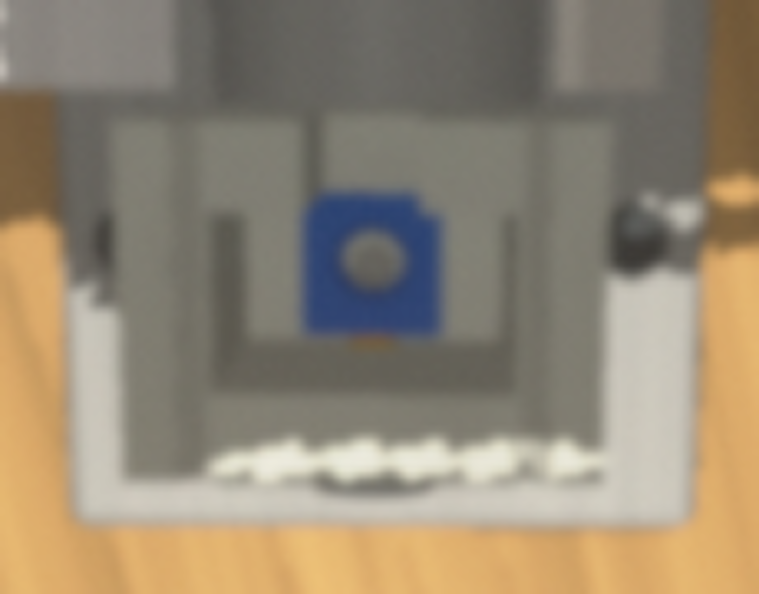

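View pics/w2a.png

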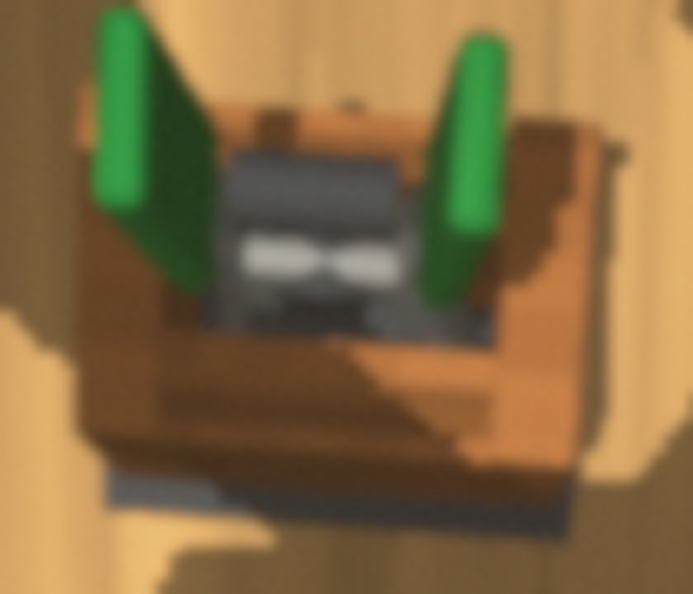

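View pics/w2b.png

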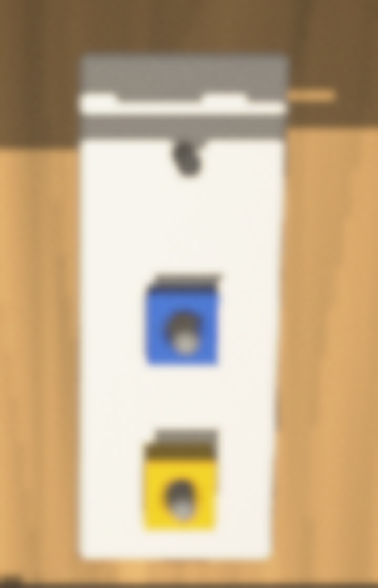

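Run:
```python
from h import *
m1=load('w1');m2=load('w2')
z1=lambda u,v:((u+.5)/6.6-.5+245,(v+.5)/6.6-.5+105)
z2=lambda u,v:((u+.5)/6.6-.5+245,(v+.5)/6.6-.5)
z3=lambda u,v:((u+.5)/4.2-.5+290,(v+.5)/4.2-.5+120)
c=np.array([onz(m1,z1(*p),.127) for p in((108,115),(615,118),(605,478),(122,478))]);print('ped',np.round(c,4).tolist(),c.mean(0),[np.linalg.norm(c[i]-c[i-1]) for i in range(4)])
for i,j in((0,1),(3,2)): d=c[j]-c[i];print(np.degrees(np.arctan2(d[1],d[0])))
b=np.array([onz(m1,z1(*p),.079) for p in((304,194),(440,214),(440,335),(303,335))]);print('blue',np.round(b,4).tolist(),(b[0]+b[2])/2,[np.linalg.norm(b[i]-b[i-1]) for i in range(4)])
s=np.array([onz(m2,z2(*p),.058) for p in((78,88),(600,120),(570,468),(78,430))]);print('stand',np.round(s,4).tolist(),s.mean(0),[np.linalg.norm(s[i]-s[i-1]) for i in range(4)])
d=s[1]-s[0];print(np.degrees(np.arctan2(d[1],d[0])))
h=np.array([onz(m2,z2(*p),.144) for p in((98,12),(148,12),(143,208),(92,203),(462,36),(508,36),(497,232),(448,230))]);print('h',np.round(h,4).tolist())
L=h[:4].mean(0);Rr=h[4:].mean(0);print(L,Rr,(L+Rr)/2,np.degrees(np.arctan2(*(Rr-L)[[1,0]])),np.linalg.norm(Rr-L))
r=np.array([onz(m2,z3(*p),.012) for p in((80,55),(288,55),(270,556),(78,556))]);print('rack',np.round(r,4).tolist(),r.mean(0),[np.linalg.norm(r[i]-r[i-1]) for i in range(4)])
print('pin base',onz(m2,z3(182,150),.012),'pin top',onz(m2,z3(188,165),.0415))
bs=[onz(m2,z3(*p),.026) for p in((147,290),(218,290),(218,363),(147,363))];print('bs',np.mean(bs,0))
ys=[onz(m2,z3(*p),.030) for p in((145,458),(215,458),(215,529),(145,529))];print('ys',np.mean(ys,0))
print('ptops',onz(m2,z3(186,343),.042),onz(m2,z3(180,508),.042))
```

```text
ped [[0.5336, 0.0992, 0.127], [0.5925, 0.0848, 0.127], [0.582, 0.0425, 0.127], [0.5236, 0.0565, 0.127]] [0.55795678 0.07076208 0.127     ] [np.float64(0.04392492727366082), np.float64(0.06067158178350688), np.float64(0.04357903606579457), np.float64(0.060060735808774655)]
-13.76431271836858
-13.436504920722678
blue [[0.5511, 0.0831, 0.079], [0.5691, 0.076, 0.079], [0.5651, 0.0594, 0.079], [0.5461, 0.0639, 0.079]] [0.55809119 0.07124442 0.079     ] [np.float64(0.019804907883212423), np.float64(0.019378964925911745), np.float64(0.017028111131637134), np.float64(0.019608675910237763)]
stand [[0.4564, -0.1071, 0.058], [0.5287, -0.1109, 0.058], [0.5253, -0.1562, 0.058], [0.4548, -0.1512, 0.058]] [ 0.49128575 -0.13135953  0.058     ] [np.float64(0.04419116694724028), np.float64(0.07232016742100485), np.float64(0.04539367227519982), np.float64(0.07062471574772539)]
-3.0580092002263872
h [[0.4707, -0.122, 0.144], [0.4759, -0.122, 0.144], [0.4748, -0.1406, 0.144], [0.4694, -0.1401, 0.144], [0.5085, -0.1241, 0.144], [0.5133, -0.1241, 0.144], [0.5123, -0.1428, 0.144], [0.5071, -0.1426, 0.144]]
[ 0.47269026 -0.13115177  0.144     ] [ 0.51027929 -0.13342472  0.144     ] [ 0.49148477 -0.13228825  0.144     ] -3.460366703826081 0.037657688675936586
rack [[0.504, -0.2161, 0.012], [0.5594, -0.2161, 0.012], [0.5592, -0.3584, 0.012], [0.5036, -0.3585, 0.012]] [ 0.53153309 -0.28728562  0.012     ] [np.float64(0.14238394789944034), np.float64(0.055334356656705046), np.float64(0.1423637353232886), np.float64(0.055630042534101073)]
pin base [ 0.53161701 -0.24126691  0.012     ] pin top [ 0.53125487 -0.24179949  0.0415    ]
bs [ 0.53167391 -0.2870458   0.026     ]
ys [ 0.53154933 -0.33302981  0.03      ]
ptops [ 0.5315653  -0.28765206  0.042     ] [ 0.53079698 -0.33278463  0.042     ]
```

Run:
```python
from h import *
q=mk(np.radians(-3.4))
bot.gripper_to(.062,15)
bot.movep([.4915,-.1322,.22],q)
f0=bot.current_force()
print(bot.move_l([.4915,-.1322,.106],.12,None,6), bot.current_eef_pos(), bot.current_force()-f0,bot.current_time())
bot.gripper_to(.038,15); print(bot.current_opening(),bot.current_force()-f0)
bot.move_l([.4915,-.1322,.26],.12); bot.hold(.2)
print(bot.current_opening(),bot.current_force()-f0,bot.current_eef_pos(),bot.current_time())
shot('w3')
im=cv2.imread('pics/w3.png');cv2.imwrite('pics/w3z.png',cv2.resize(im[130:340,200:420],None,fx=2.8,fy=2.8,interpolation=cv2.INTER_CUBIC))
```

```text
False [ 0.49215649 -0.13261605  0.10685219] [-0.52096916  0.01488754 -0.34014099] 6.5667
0.038626704667681706 [0.04516948 0.31481754 5.75090119]
0.03813598078642822 [ 0.62463748  0.13489205 -1.36044802] [ 0.49123741 -0.13207151  0.25934691] 8.925
```

View pics/w3z.png

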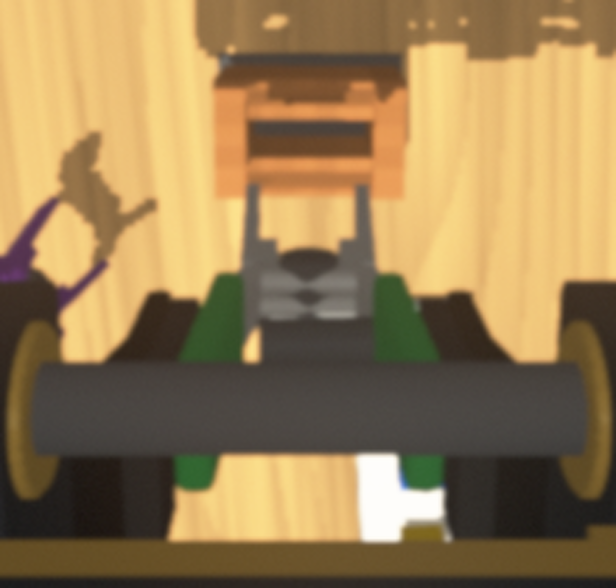

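Run:
```python
from h import *
q=mk(np.radians(-13.55))
bot.movep([.558,.071,.26],q)
bot.gripper_to(.0368,15)
bot.move_l([.558,.071,.235],.1);bot.hold(.2)
print(bot.current_opening(),bot.current_force(),bot.current_eef_pos(),bot.current_time())
shot('w4')
im=cv2.imread('pics/w4.png');cv2.imwrite('pics/w4z.png',cv2.resize(im[130:270,230:390],None,fx=4.2,fy=4.2,interpolation=cv2.INTER_CUBIC))
```

```text
0.036761137377319564 [ 0.36372081  0.40780715 -0.64773918] [0.55844165 0.07102877 0.23575569] 10.6833
```

View pics/w4z.png

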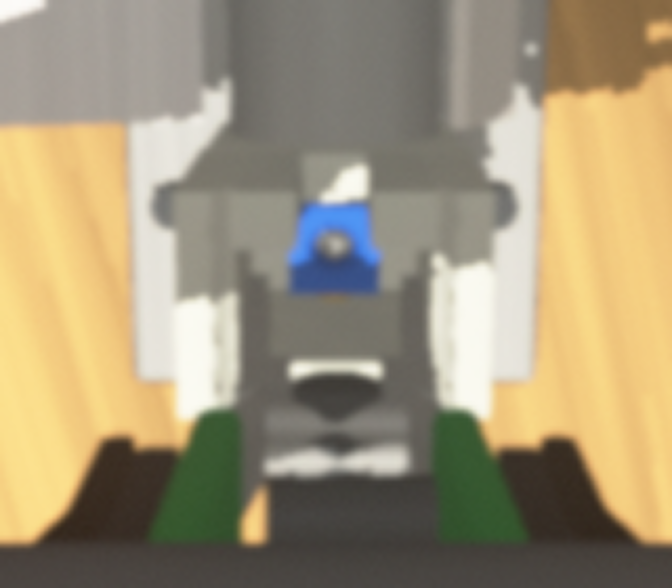

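Run:
```python
from h import *
bot.hold(.2); f0=bot.current_force()
r=bot.move_l([.558,.071,.168],.06,None,4); bot.hold(.15)
print(r,bot.current_opening(),bot.current_force()-f0,bot.current_eef_pos(),bot.current_time())
shot('w5')
im=cv2.imread('pics/w5.png');cv2.imwrite('pics/w5z.png',cv2.resize(im[130:270,230:390],None,fx=4.2,fy=4.2,interpolation=cv2.INTER_CUBIC))
```

```text
True 0.03699602892257073 [-0.39398866  0.4006639   6.29914372] [0.55741497 0.07101057 0.16886768] 12.1167
```

View pics/w5z.png

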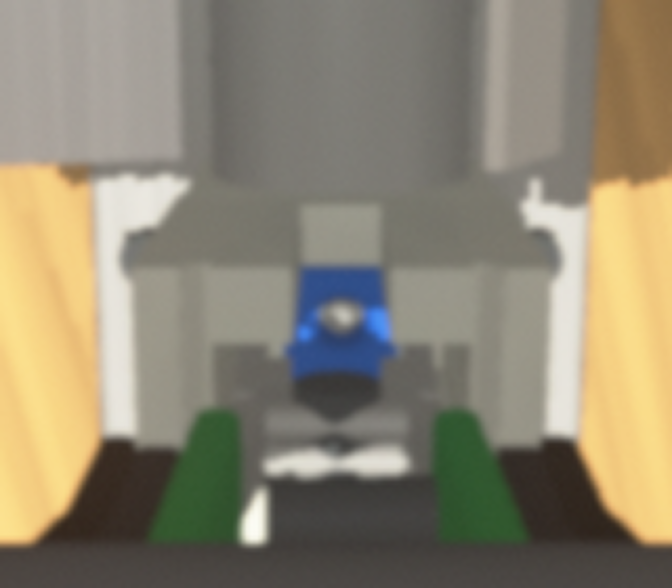

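Run:
```python
from h import *
bot.move_l([.558,.071,.170],.03); bot.hold(.2);f0=bot.current_force();print(f0,bot.current_eef_pos())
bot.gripper_to(.030,24.5);bot.hold(.2)
print(bot.current_opening(),bot.current_force()-f0,bot.current_eef_pos(),bot.current_time())
bot.move_l([.558,.071,.180],.03);print(bot.current_force()-f0)
bot.move_l([.558,.071,.26],.07);bot.hold(.25)
print(bot.current_opening(),bot.current_force()-f0,bot.current_eef_pos(),bot.current_time())
shot('w6')
im=cv2.imread('pics/w6.png');cv2.imwrite('pics/w6z.png',cv2.resize(im[130:270,230:390],None,fx=4.2,fy=4.2,interpolation=cv2.INTER_CUBIC))
```

```text
[-0.15467135  0.6679812  -1.24061237] [0.55763689 0.0709888  0.1694388 ]
0.033548520010305664 [ 1.63148277 -0.31852276 -1.73734121] [0.55818255 0.07091966 0.16994072] 13.0833
[-0.16327991 -1.157537   -0.84704582]
0.033297062682169434 [ 1.15351868 -0.84594644 -0.56027243] [0.55782717 0.07099794 0.25963094] 15.1083
```

View pics/w6z.png

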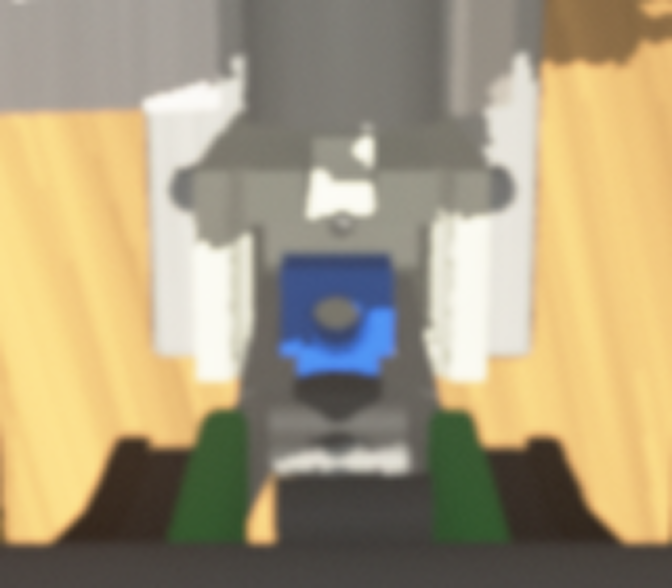

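Run:
```python
from h import *
m=load('w6');P=np.array(bot.current_eef_pos());q=bot.current_tcp_rot();Rm=R.from_quat(np.r_[q[1:],q[0]]).as_matrix()
print(Rm.round(3).tolist())
pts=[(.01,-.01,.091),(.01,.01,.091),(-.01,0,.091),(.01,-.01,.105),(.01,.01,.105),(0,0,.091),(0,0,.105)]
px=proj(m,[P+Rm@np.array(p) for p in pts]);print(np.round((px-[230,130]+.5)*4.2-.5))
im=cv2.imread('pics/w6.png');cv2.imwrite('pics/w6y.png',cv2.resize(im[180:225,285:335],None,fx=13,fy=13,interpolation=cv2.INTER_CUBIC))
```

```text
[[0.234, 0.972, -0.005], [0.972, -0.234, 0.0], [-0.001, -0.005, -1.0]]
[[280. 271.]
 [394. 271.]
 [337. 381.]
 [283. 255.]
 [392. 255.]
 [337. 326.]
 [337. 307.]]
```

View pics/w6y.png

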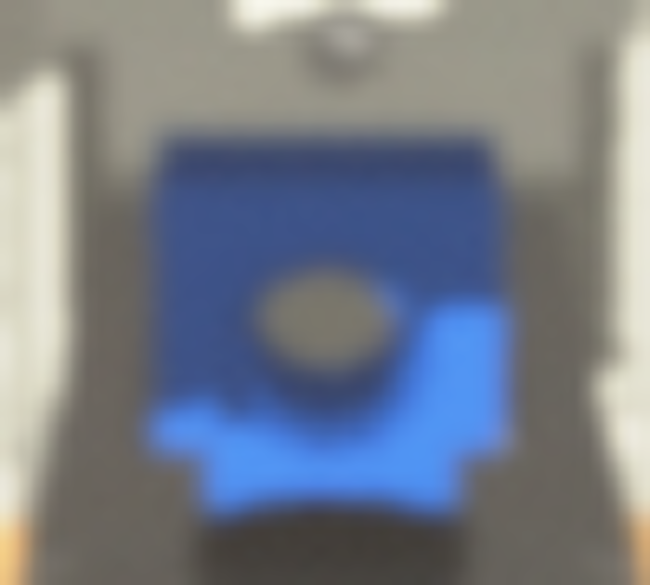

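Run:
```python
from h import *
q=mk(0)
bot.movep([.5317,-.2418,.26],q)
bot.move_l([.5317,-.2418,.165],.12);bot.hold(.3)
print(bot.current_opening(),bot.current_force(),bot.current_eef_pos(),bot.current_time())
m,im=shot('w7');P=np.array(bot.current_eef_pos())
im=cv2.imread('pics/w7.png');cv2.imwrite('pics/w7z.png',cv2.resize(im[150:230,265:360],None,fx=7.5,fy=7.5,interpolation=cv2.INTER_CUBIC))
Rm=R.from_quat(np.r_[bot.current_tcp_rot()[1:],bot.current_tcp_rot()[0]]).as_matrix()
pts=[P+Rm@np.array(p) for p in[(.01,-.01,.091),(.01,.01,.091),(-.01,0,.091),(.01,-.01,.105),(.01,.01,.105),(0,0,.091),(0,0,.105)]]+[(.5315,-.2414,.012),(.5315,-.2414,.0425)]
print(np.round((proj(m,pts)-[265,150]+.5)*7.5-.5))
```

```text
0.033157518512607016 [ 0.26531172  0.33978422 -1.92858484] [ 0.53199753 -0.24202406  0.16567447] 17.6
[[238. 334.]
 [441. 334.]
 [340. 528.]
 [243. 304.]
 [436. 304.]
 [340. 432.]
 [340. 398.]
 [335. 298.]
 [335. 354.]]
```

View pics/w7z.png

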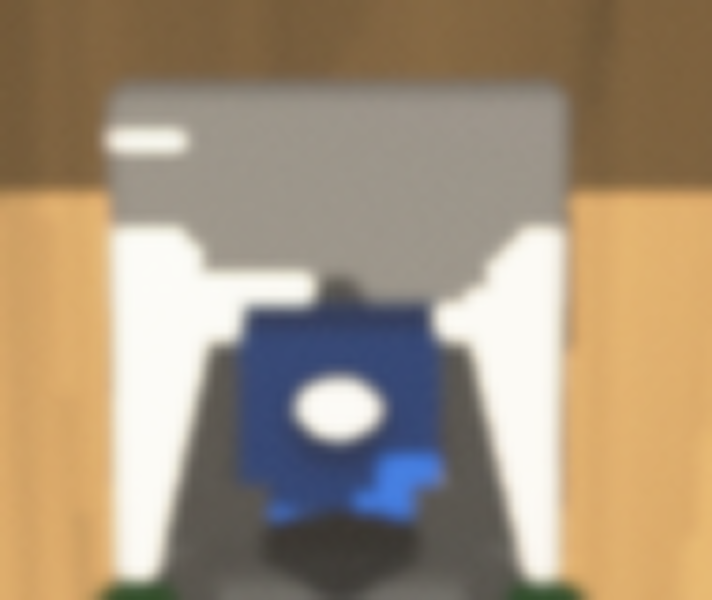

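Run:
```python
from h import *
m=load('w7');z=lambda u,v:((u+.5)/7.5-.5+265,(v+.5)/7.5-.5+150)
for p in((108,85),(568,85),(339,85),(340,305),(318,290),(362,290),(340,277)): print(p,onz(m,z(*p),.012))
print(onz(m,z(243,305),.0605),onz(m,z(435,305),.0605),onz(m,z(340,335),.0745))
```

```text
(108, 85) [ 0.50426554 -0.21538716  0.012     ]
(568, 85) [ 0.55940341 -0.21540378  0.012     ]
(339, 85) [ 0.53195212 -0.21539295  0.012     ]
(340, 305) [ 0.53206577 -0.24232263  0.012     ]
(318, 290) [ 0.52937728 -0.24044945  0.012     ]
(362, 290) [ 0.53475516 -0.24045146  0.012     ]
(340, 277) [ 0.53206657 -0.23883223  0.012     ]
[ 0.52198641 -0.23208468  0.0605    ] [ 0.54187167 -0.23209224  0.0605    ] [ 0.53202191 -0.23214919  0.0745    ]
```

Run:
```python
from h import *
f0=bot.current_force()
x,y=.5317,-.2411
for z,t in((.142,3),(.130,3.5),(.1165,4)):
    r=bot.move_l([x,y,z],.03,None,t); bot.hold(.1)
    print(z,r,bot.current_opening(),bot.current_force()-f0,bot.current_eef_pos(),bot.current_time())
    if r: break
shot('w8')
im=cv2.imread('pics/w8.png');cv2.imwrite('pics/w8z.png',cv2.resize(im[150:230,265:360],None,fx=7.5,fy=7.5,interpolation=cv2.INTER_CUBIC))
```

```text
0.142 False 0.03320882099345476 [-0.67391343 -0.17230143  0.06619546] [ 0.53174411 -0.24116938  0.14216227] 18.6667
0.13 False 0.03367992618491327 [ 0.00394278 -1.4973964  -0.87053465] [ 0.53164086 -0.24116412  0.12993626] 19.3167
0.1165 True 0.03315302949843917 [-2.05564354 -0.68664383  7.52131429] [ 0.53164826 -0.24129674  0.11683652] 19.875
```

View pics/w8z.png

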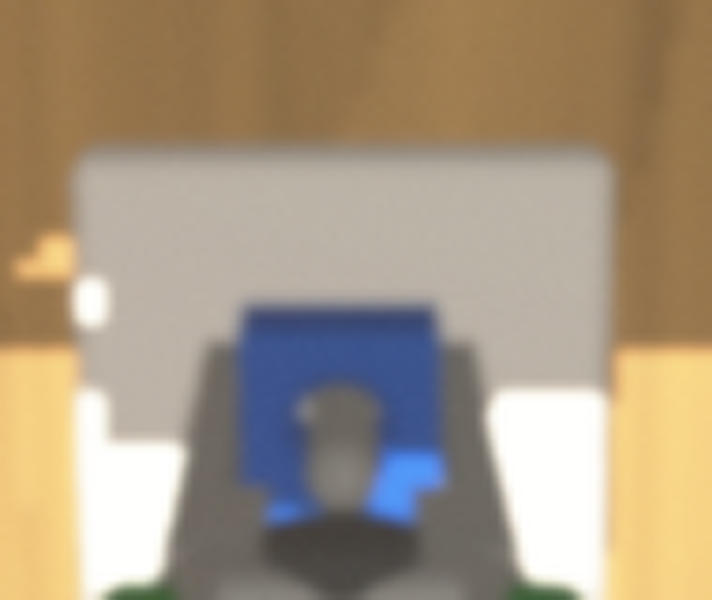

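Run:
```python
from h import *
x,y=.5317,-.2411
bot.gripper_to(.0375,15);bot.hold(.2);print(bot.current_opening(),bot.current_force(),bot.current_eef_pos())
bot.move_l([x,y,.14],.04);bot.move_l([x,y,.27],.12);bot.hold(.2)
print(bot.current_opening(),bot.current_force(),bot.current_eef_pos(),bot.current_time())
m,_=shot('w9')
s=snapshot("scene");save('s9',s)
im=cv2.imread('pics/w9.png');cv2.imwrite('pics/w9z.png',cv2.resize(im[110:260,240:380],None,fx=4,fy=4,interpolation=cv2.INTER_CUBIC))
im=cv2.imread('pics/s9.png');cv2.imwrite('pics/s9z.png',cv2.resize(im[140:300,165:465],None,fx=2.6,fy=2.6,interpolation=cv2.INTER_CUBIC))
```

```text
0.03794752597679515 [-1.28727042  0.28296857  1.26259391] [ 0.53091455 -0.24097489  0.115836  ]
0.037286674227421636 [ 0.5534424  -0.12766185 -0.5044332 ] [ 0.53140597 -0.24088822  0.26912019] 22.6917
```

View pics/w9z.png

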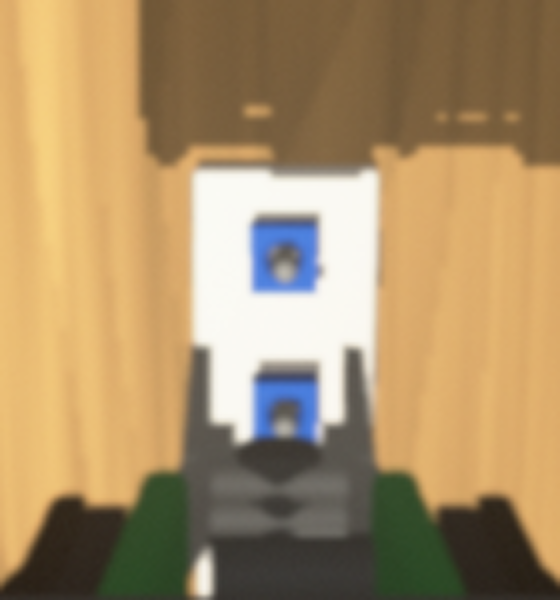

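View pics/s9z.png

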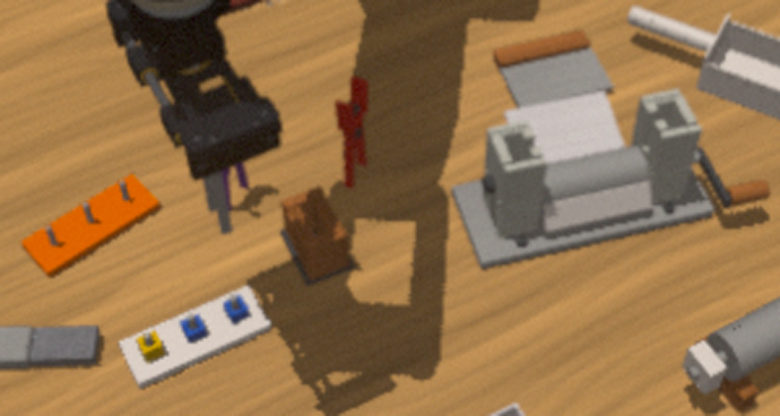

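Run:
```python
from h import *
q=mk(np.radians(-3.4));x,y=.4915,-.1322
bot.movep([x,y,.27],q);bot.move_l([x,y,.19],.12);bot.hold(.2)
shot('w10')
im=cv2.imread('pics/w10.png');cv2.imwrite('pics/w10z.png',cv2.resize(im[130:270,230:390],None,fx=4.2,fy=4.2,interpolation=cv2.INTER_CUBIC))
print(bot.current_opening(),bot.current_force(),bot.current_eef_pos(),bot.current_time())
```

```text
0.03743694376358622 [ 0.03845102  0.08285529 -1.42987313] [ 0.49201912 -0.13242671  0.19088848] 24.3917
```

View pics/w10z.png

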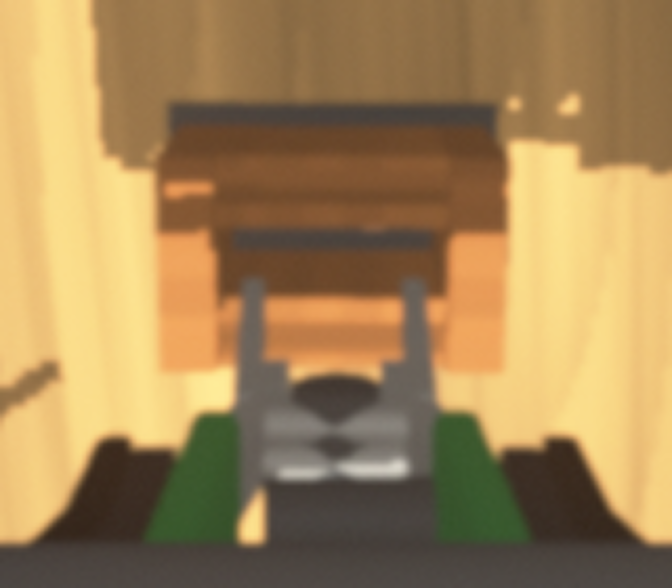

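Run:
```python
from h import *
x,y=.4911,-.1321
f0=bot.current_force()
r=bot.move_l([x,y,.135],.06,None,4);bot.hold(.1);print(r,bot.current_force()-f0,bot.current_eef_pos())
if not r:
    r=bot.move_l([x,y,.1045],.05,None,3.5);bot.hold(.1);print(r,bot.current_force()-f0,bot.current_eef_pos(),bot.current_time())
```

```text
False [-0.2855344   0.16279883 -0.08817907] [ 0.49150869 -0.1322651   0.13558342]
True [-0.03350105  0.35442644  2.32381619] [ 0.49019223 -0.13171777  0.10666307] 26.2
```

Run:
```python
from h import *
x,y=.4911,-.132
bot.gripper_to(.042);bot.hold(.2)
bot.gripper_to(.064);bot.hold(.2)
print(bot.current_opening(),bot.current_force(),bot.current_eef_pos(),bot.current_time())
p=bot.current_eef_pos()
bot.move_l([p[0],p[1],.15],.06);bot.move_l([p[0],p[1],.25],.15)
bot.movep([.505,-.265,.26],mk(0));bot.hold(.2);shot('w11')
bot.movep([.45,.25,.35],mk(0));bot.hold(.2)
save('s11',snapshot("scene"));save('t11',snapshot("top"))
im=cv2.imread('pics/s11.png');cv2.imwrite('pics/s11z.png',cv2.resize(im[140:300,165:465],None,fx=2.6,fy=2.6,interpolation=cv2.INTER_CUBIC))
im=cv2.imread('pics/t11.png');cv2.imwrite('pics/t11z.png',cv2.resize(im[145:285,190:450],None,fx=3,fy=3,interpolation=cv2.INTER_CUBIC))
print(bot.current_time())
```

```text
0.06411568010117162 [ 0.15089235 -0.04686387 -0.24450262] [ 0.49009872 -0.13166262  0.106912  ] 27.7
32.4333
```

View pics/w11.png

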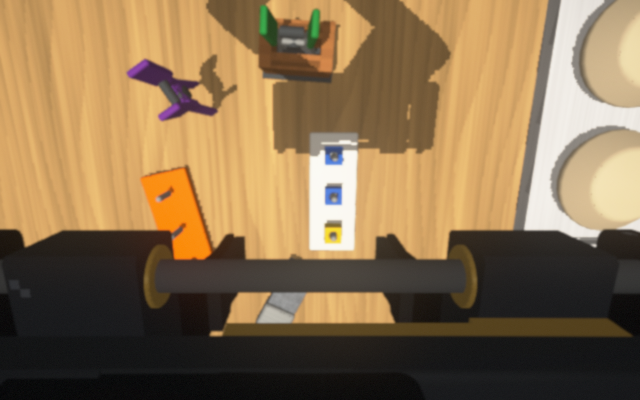

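View pics/s11z.png

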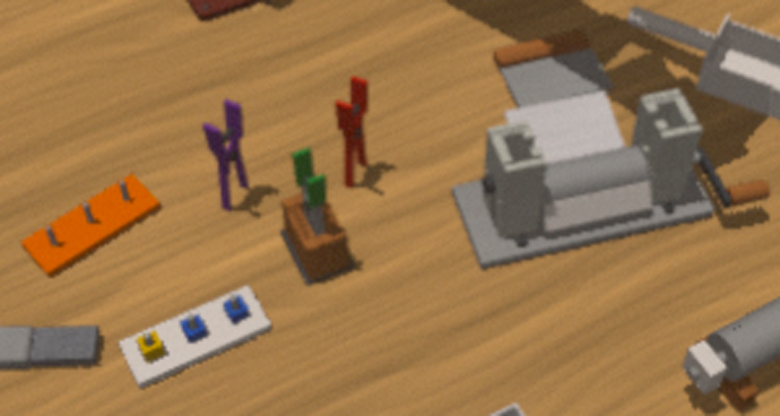

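View pics/t11z.png

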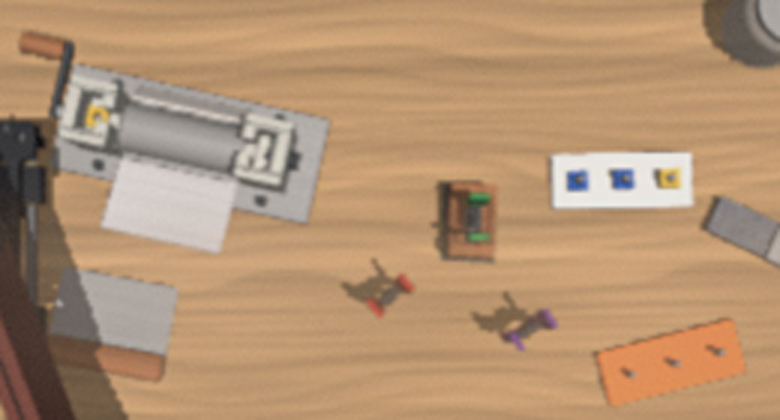

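Everything is in place: the blue spacer is flat on the former empty pin, the tongs stand upright in the stand, the yellow spacer is still in its pocket, and nothing else has moved.

Run:
```python
from h import *
order.close_job();print(bot.current_time())
```

```text
the job is handed in; nothing more can be done
the job is handed in; nothing more can be done
```

The job is handed in, finished at about 32.5 s of the 64 s allowed. I drew the blue spacer out of the right (-y) pocket with the green tongs, slid it onto the empty rack pin and stood the tongs back in their stand.

- **Grip:** The gripper force was 24.5 N per handle, which by the spring figures means about 10 to 11 N at each jaw. I had no direct reading of jaw force.
- **Contact with the machine:** On the way into the pocket the tips touched the floor with about 6 N, and I raised them about 1 mm before gripping. That floor contact was the only contact I detected between tongs and sheeter before gripping; the draw itself I read only at a few points.
- **On the pin:** The spacer went over the pin with no detectable resistance and stopped at the plate height with about 7.5 N.
- **Tongs:** They met the slot floor at the same height as when I picked them up.
- **Final pictures:** The wrist, scene and top views show the spacer flat on the pin and the tongs upright. The right pocket is empty and the yellow spacer is still in the left one. The look-alikes and the other things on the bench are where they were, apart from the scoop, which the arm partly hid in the last pictures. No check disagreed.

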